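# Lock the levelling screw of the track jack

### The arm

A 7-joint arm with a two-finger parallel gripper is mounted at the origin on the work surface; the furniture and walls round the work are solid. World frame = base frame: x ahead of the robot, y to its left, z up, the work surface at z = 0. Lengths are in m, angles in rad, forces in N, time in s.
With the tool pointing down it reaches from about 0.35 to 0.9 m from the base axis. Payload 8.1 kg.
Tool frame: the origin (TCP) lies at the very end of the fingers, on their centre line; the grasp point (between the pads) lies 19 mm behind it (arm.tcp_to_grasp is the distance from the TCP to the grasp point, in m); z points along the fingers, y is the line along which they close (so a half turn about z gives the same grasp; the last joint's range is limited). The gripper opens to 92 mm and grips with 3 to 60 N. Pads are 19 mm wide; open, the fingers measure 130 mm over their backs; the gripper's body (75 mm by 190 mm) begins 47 mm behind the grasp point.
Start: joints at [1.161, 0.434, 0.025, 1.573, -0.012, 1.134, -0.075], TCP at [0.189, -0.596, 0.227] pointing down, gripper open.
Joint ranges: [-2.62, 2.62], [-0.44, 2.09], [-1.27, 1.32], [0.08, 2.57], [-1.32, 4.46], [0.12, 2], [-2.74, 2.74]. Speed limits (rad/s): [2.22, 2.22, 3.01, 3.01, 3.14, 3.14, 3.14].

### API

Orientations are given as a rotation vector (axis times angle).
In Python, from cell import arm gives the robot as it stands.
- The arm moves only by the shell command python3 nudge.py [FORCE], which reads ROWS from standard input. ROWS is a JSON list of rows, 1 to 10 of them, each of 5 numbers: dx, dy, dz in shares of the most that a row can go, 1 being 50 mm, then a turn about the tool's z in rad, then the opening from 0.0 (shut) to 1.0 (fully open); each row shifts and turns the commanded pose from where the row before left it, along the tool's axes as they then stand; what a row does not reach is not made up. A row lasts 1/10 s, in which the tool goes at most 0.05 m and 0.15 rad, less where a joint would pass 70% of its speed; a pose out of reach is approached as far as the arm can. The fingers move at their own pace and stop on an object; FORCE is the grip in N (left out, the last holds). Time passes only in rows, so rows that do not move let the fingers close. It prints the time, the measured TCP pose, the force, the opening and the grip force at its end. Input that does not fit is refused with a message, and nothing moves.
- arm.observe(): the state, without advancing time (a new reading comes with each control period).
- arm.get_image(name): name is "side" or "top"; returns a dict with "image" (420x560x3 uint8, blue, green, red), "fx", "fy", "cx", "cy" (pixels), "distortion" ([k1, k2, p1, p2, k3] as OpenCV has them; the pictures are not rectified), "cam_to_world" (4x4, takes a point from camera to world coordinates). Camera axes: x right, y down, z forward; pixel columns grow to the right and rows downward; lengths in m; the calibration is good to about 2 mm. A picture is of the moment at which its call begins. There is no depth.
- arm.sign_off(): hands the job in; it is judged then, once.
The state is a dict: "clock": time; "joints": joint angles; "dq": joint speeds; "joint_efforts": joint torques, N m; "position": TCP position; "ee_rot": TCP orientation; "force": force on the tool from outside, world axes, zero at the start; "ft_torque": the same for the moment, N m; "width": opening from 0.0 (shut) to 1.0 (fully open); "gripper_force": force on a finger pad.
Only numpy, scipy, OpenCV 4.12 (cv2) and the standard library are available. Lean on these libraries where they do the work, as an engineer would, in place of code of your own. Each camera call takes 0.05 s, during which the arm holds its last target. There are 200 camera calls.

### The job

Lock the track jack's levelling screw. First set the forked holding key on the jack, fork over the screw's flat tang and tail down in the saddle between its two pins, so that the screw cannot turn; then swing the locknut's lever clockwise, seen from above, until the nut is tight at its stop (from the start about a fifth of a turn). The screw itself must not turn along with the nut beyond the small play of the key, and the key stays seated on the jack at the end.

Things in the scene. Friction and masses are not known exactly. Their poses are not given: they have to be found in the camera images.
- jack: Steel jack fixed on a plywood board, board top 22 mm over the bench; plate 215x110x12 mm, x -142 to +72. Origin: board top, on the upright screw's axis; heights from there. On the axis a hex locknut, z 14-30, and above it the screw's flat tang, 46 mm along x, 10 thick, top z 62. At x=-120, y=0 a grey saddle block 30x60, top z 41.5, with two 14 mm pins at y=+-22, top z 70, 30 apart.
- key: Loose steel bar 170x20x8 mm along x, 0.22 kg, standing on the bench on its fork and foot. Origin: bench height under mid bar; grip the bar there, z 20-28. At x=+60 a fork: two prongs along x, 50 long, 20 deep, slot 14. At x=-60 a foot 14 square, 20 deep. Seated: origin at x -60, y 0, z 42 mm of the jack, x axes alike; rounded edges forgive 5 mm sideways.
- handle (a point): Middle of the locknut lever's handle: an upright black round post, 18 mm across, 14 to 76 mm over the board, this point at 50. It is 90 mm from the screw's axis on a thin rod (28 mm below this point) and swings about that axis. It starts beyond and to the left of the screw, some 50 degrees left of the jack's x; clockwise from above tightens.
- locknut (a joint): Turn of the locknut relative to the screw, rad, growing clockwise from above (tightening); starts at 0 to 0.15, tight at its stop at 1.3. Stiff: 0.35 Nm between nut and screw (some 4 N at the handle); stays where it is left.
- screw (a joint): Turn of the levelling screw in the jack, rad, growing clockwise from above; starts within 0.06 of 0 (tang along the jack's x). It turns easily (0.08 Nm): without the key the nut drags it round; with the key seated it has a play of about 0.15 rad.

How it is judged:
By the outcome, as a careful person would: the job done as asked, in the order asked, and still so for the second after the job is handed in, with the robot touching nothing.
It also fails if it takes over 51 s, if anything falls off the work surface, if the arm or the gripper's body presses on something with over 40 N, if the wrist force passes 120 N, or if a joint passes its speed limit or range.

## Working session

There is one attempt and no reset: what is moved stays moved. The work goes in short steps, Python scripts to look and compute and a shell command to move; the robot and the scene stay as the last step left them, time stands still between calls to the robot, and variables do not carry over. Pictures are saved under pics/ and viewed, at most 10 in all, crops included, and the job is handed in when it is done.

```bash
ls; mkdir -p pics; python3 - <<'E'
from cell import arm
import cv2,json,numpy as np,pickle
d={}
for n in("side","top"):
    r=arm.get_image(n);d[n]=r;cv2.imwrite(f"pics/{n}0.png",r["image"]);print(n,r["fx"],r["fy"],r["cx"],r["cy"],r["distortion"],np.round(r["cam_to_world"],3).tolist())
pickle.dump(d,open("cams.pkl","wb"))
s=arm.observe();print(s)
E
```

```text
cell.py
nudge.py
pics
side 498.25132468951955 498.25132468951955 281.51526777055386 211.14156119434972 [-0.07925125  0.          0.          0.          0.        ] [[0.996, -0.058, 0.066, 0.536], [-0.088, -0.58, 0.81, -0.899], [-0.009, -0.812, -0.583, 0.679], [0.0, 0.0, 0.0, 1.0]]
top 480.0052222810948 480.0052222810948 285.28890793573095 196.22659103410822 [-0.11293587  0.          0.          0.          0.        ] [[0.022, -0.993, 0.117, 0.474], [-0.999, -0.025, -0.023, -0.097], [0.025, -0.116, -0.993, 1.104], [0.0, 0.0, 0.0, 1.0]]
{'clock': 0.1, 'joints': array([ 1.16141075,  0.43515909,  0.02501445,  1.57399113, -0.01156673,
        1.13402371, -0.07503738]), 'dq': array([ 0.0005346 , -0.00192157,  0.00020462, -0.00361991, -0.00016484,
        0.00068215, -0.00012642]), 'joint_efforts': array([ 3.51181901e-03, -6.69127607e+01,  9.88490582e-01, -3.15145898e+01,
       -6.04175753e-02,  3.72895680e-02,  4.48328001e-05]), 'position': array([ 0.18852484, -0.59540743,  0.22602615]), 'ee_rot': array([-3.10334610e+00, -4.79752930e-01,  6.17865819e-04]), 'force': array([-0.68677948,  0.36104949, -0.03775869]), 'ft_torque': array([ 0.02220518, -0.04084373, -0.04862383]), 'gripper_force': 0.0, 'width': 1.0013684499846318}
```

View pics/top0.png

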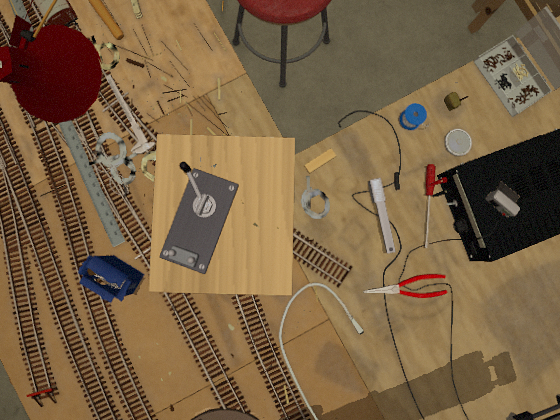

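View pics/side0.png

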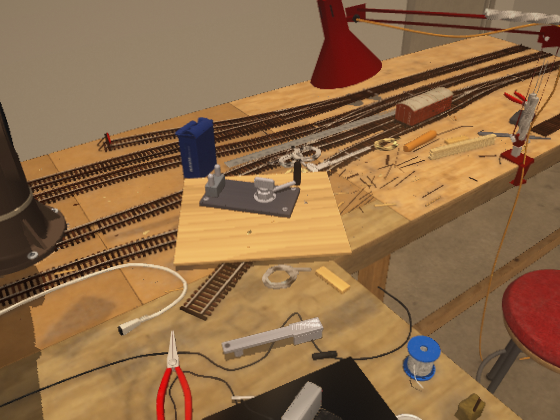

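The top view shows the jack on its board (screw near (204,205), saddle (183,255), handle (185,167)). The key lies at about (376,183)–(391,250), with its wider end up. The side view shows the key at (225,345)–(320,328), with its wide end to the right. I'll magnify these areas.

```bash
cat > h.py <<'E'
import cv2,numpy as np,pickle
from scipy.spatial.transform import Rotation as R
d=pickle.load(open("cams.pkl","rb"))
def proj(n,P):
    r=d[n];T=np.linalg.inv(r["cam_to_world"]);K=np.array([[r["fx"],0,r["cx"]],[0,r["fy"],r["cy"]],[0,0,1]])
    return cv2.projectPoints(np.float64(P).reshape(-1,1,3),cv2.Rodrigues(T[:3,:3])[0],T[:3,3],K,np.array(r["distortion"],float))[0].reshape(-1,2)
def ray(n,uv,z):
    r=d[n];K=np.array([[r["fx"],0,r["cx"]],[0,r["fy"],r["cy"]],[0,0,1]])
    p=cv2.undistortPoints(np.float64(uv).reshape(-1,1,2),K,np.array(r["distortion"],float)).reshape(-1,2)
    C=np.array(r["cam_to_world"]);v=np.c_[p,np.ones(len(p))]@C[:3,:3].T
    return C[:3,3]+v*((z-C[2,3])/v[:,2])[:,None]
E
python3 - <<'E'
from h import *
t=d["top"]["image"];s=d["side"]["image"]
def c(im,x,y,w,h,k):return cv2.resize(im[y:y+h,x:x+w],None,fx=k,fy=k,interpolation=cv2.INTER_CUBIC)
a=np.zeros((600,800,3),np.uint8)
def put(im,x,y):a[y:y+im.shape[0],x:x+im.shape[1]]=im
put(c(t,150,150,100,130,4),0,0)      # 400x520
put(c(t,350,170,60,90,4),400,0)    # 240x360
put(c(s,215,310,120,55,3),400,365)    #360x165
cv2.imwrite("pics/z1.png",a)
b=c(s,190,150,130,75,6);cv2.imwrite("pics/z2.png",b)
E
```

```text
(no output)
```

View pics/z1.png

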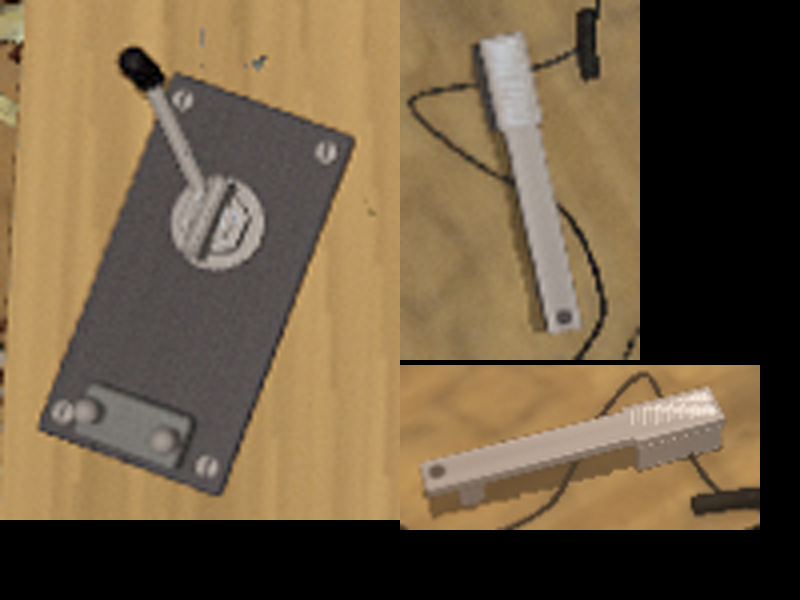

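View pics/z2.png

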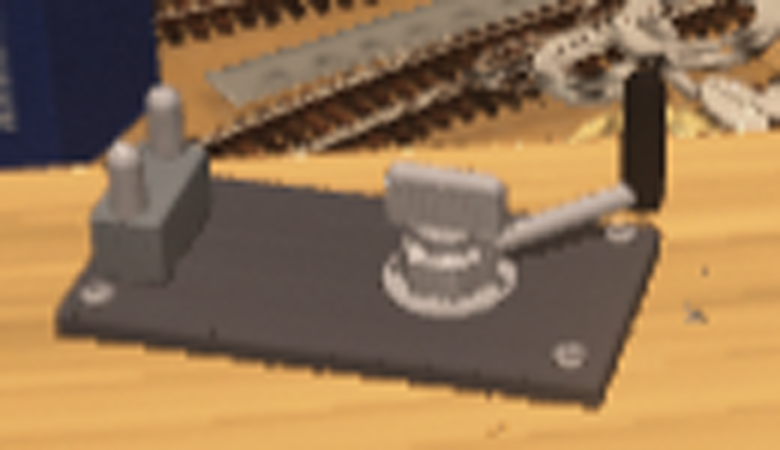

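```bash
cat >> h.py <<'E'
def W(pose,P,z0=0):
    x,y,th=pose;P=np.float64(P).reshape(-1,3);c,s=np.cos(th),np.sin(th)
    return np.c_[x+c*P[:,0]-s*P[:,1],y+s*P[:,0]+c*P[:,1],P[:,2]+z0]
E
python3 - <<'E'
from h import *
from scipy.optimize import least_squares
def un(X,k,o,p=(0,0)):X=np.float64(X)-p;return (X+.5)/k-.5+o
J=[[.072,.055,.012],[.072,-.055,.012],[-.142,-.055,.012],[-.142,.055,.012],[-.12,.022,.068],[-.12,-.022,.068]]
jt=un([[178,72],[355,138],[220,495],[40,430],[90,409],[163,439]],4,(150,150))
js=un([[660,228],[600,395],[62,325],[163,97],[125,153]],6,(190,150));Js=[J[0],J[1],J[2],J[4],J[5]]
f=lambda p:np.r_[(proj("top",W(p,J,.022))-jt).ravel(),(proj("side",W(p,Js,.022))-js).ravel()]
r=least_squares(f,[.45,.07,-.4]);print("jack",r.x,np.round(r.fun.reshape(-1,2),1).tolist());j=r.x
kt=un([[501,38],[564,329]],4,(350,170),(400,0));ks=un([[421,464],[710,387]],3,(215,310),(400,365))
K=[[.085,0,.028],[-.085,0,.028]]
g=lambda p:(proj("top",W(p,K))-kt).ravel()
r=least_squares(g,[.45,-.3,-.2]);k=r.x;print("key",k,r.fun)
t=d["top"]["image"];s=d["side"]["image"]
S=[[.085,.01,.028],[.085,-.01,.028],[-.085,-.01,.028],[-.085,.01,.028]]
F=[[.085,a,z] for a in(-.013,.013) for z in(0,.02)]+[[.035,-.013,0]]+[[-.067,-.007,0],[-.053,-.007,0]]
h0=ray("top",un([[141,68],],4,(150,150)),.022+.07);v=h0[0,:2]-j[:2];print("handle",h0,np.hypot(*v),np.degrees(np.arctan2(v[1],v[0])-j[2]))
imgs=[]
for n,bx in(("top",[(150,150,100,130,4),(350,170,60,90,4)]),("side",[(190,150,130,75,3),(215,310,120,55,3)])):
    for (x,y,w,h,m) in bx:
        im=cv2.resize(d[n]["image"][y:y+h,x:x+w],None,fx=m,fy=m,interpolation=cv2.INTER_CUBIC)
        for P,c in((W(j,J+[[.023,0,.062],[-.023,0,.062]],.022),(0,255,0)),(W(k,S+F),(0,0,255))):
            for u in proj(n,P):
                q=(u-(x,y)+.5)*m-.5;cv2.circle(im,tuple(int(a) for a in np.round(q)),2,c,-1)
        imgs.append(im)
a=np.zeros((600,800,3),np.uint8)
for im,(x,y) in zip(imgs,((0,0),(400,0),(400,365),(0,0))):
    if im.shape[0]==165:continue
    a[y:y+im.shape[0],x:x+im.shape[1]]=im
a[0:0]=0
a[365:530,420:780]=imgs[3]
b=imgs[2]
a=np.vstack([a[:530],np.zeros((70,800,3),np.uint8)])
cv2.imwrite("pics/z3.png",a)
pickle.dump((j,k,h0),open("poses.pkl","wb"))
E
```

```text
jack [ 0.57496629  0.05775891 -0.32317754] [[-0.2, -0.8], [1.1, -0.9], [1.2, 0.2], [-0.1, -0.8], [-0.5, 0.3], [0.7, -0.0], [0.1, 0.0], [-0.1, -1.2], [-1.7, -1.8], [-0.2, -0.6], [-0.4, -0.3]]
key [ 0.56182241 -0.3432709   0.21680243] [-0.05039631 -0.26115883  0.05282406  0.2538315 ]
handle [[0.65054932 0.09646784 0.092     ]] 0.08491864449402758 45.63540961523398
```

View pics/z3.png

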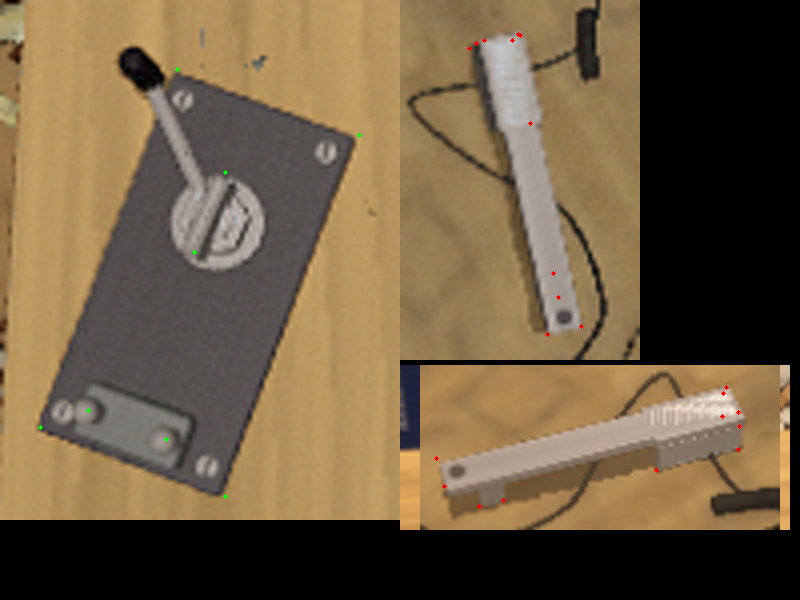

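```bash
cat > to.py <<'E'
import sys
from h import *
from cell import arm
j,k,h=pickle.load(open("poses.pkl","rb"))
x,y,z,a=map(float,sys.argv[1:5]);s=arm.observe();M=R.from_rotvec(s["ee_rot"]).as_matrix()
cur=np.arctan2(M[1,0],M[0,0])
print("tool delta",np.round(M.T@(np.array([x,y,z])-s["position"]),4),"turn",round(-(a-cur),3),"F",np.round(s["force"],1),"tilt",np.round(M[2],3),"q",np.round(s["joints"],2))
E
python3 - <<'E'
from h import *
# lamp shade triangulation
from scipy.optimize import least_squares
for a,b in (((60,75),(345,55)),):
    f=lambda P:np.r_[(proj("top",P)-a).ravel(),(proj("side",P)-b).ravel()]
    r=least_squares(f,[.7,.3,.4]);print(r.x,r.fun)
E
python3 to.py 0.562 -0.343 0.10 0.217
```

```text
[0.78848454 0.30208954 0.27620598] [ 0.24437685 -2.47396651 -3.22677998  0.90556318]
tool delta [ 0.4323 -0.1277  0.1261] turn 0.09 F [-0.7  0.4 -0. ] tilt [-0.    -0.001 -1.   ] q [ 1.16  0.44  0.03  1.57 -0.01  1.13 -0.08]
```

The rows are not in the units I measure in: shifts go in shares of 50 mm. I convert before sending: 0.043 m is 0.86, 0.015 m is 0.3.

```bash
echo '[[0.86, -0.26, 0, 0.009, 1], [0.86, -0.26, 0, 0.009, 1], [0.86, -0.26, 0.2, 0.009, 1], [0.86, -0.26, 0.2, 0.009, 1], [0.86, -0.26, 0.2, 0.009, 1], [0.86, -0.26, 0.3, 0.009, 1], [0.86, -0.26, 0.3, 0.009, 1], [0.86, -0.26, 0.3, 0.009, 1], [0.86, -0.26, 0.3, 0.009, 1], [0.86, -0.26, 0.3, 0.009, 1]]' | python3 nudge.py; echo '[[0, 0, 0, 0, 1], [0, 0, 0, 0, 1], [0, 0, 0, 0, 1]]' | python3 nudge.py; python3 to.py 0.562 -0.343 0.007 0.217
```

```text
clock: 1.1
position: [0.5704, -0.3561, 0.1207]
ee_rot: [-3.123, -0.339, 0.001]
force: [-0.1, -0.3, 0.5]
width: 1.001
gripper_force: 0.0
clock: 1.4
position: [0.5682, -0.3585, 0.1216]
ee_rot: [3.123, 0.338, -0.002]
force: [-0.7, -0.7, -0.8]
width: 1.002
gripper_force: 0.0
tool delta [-0.0026 -0.0165  0.1146] turn -0.002 F [-0.7 -0.7 -0.8] tilt [-0.001  0.    -1.   ] q [ 0.51  0.6  -0.04  1.56  0.03  0.98 -0.9 ]
```

Scaled: 0.025 m is 0.5, 0.02 m is 0.4.

```bash
echo '[[-0.04, -0.18, 0.4, 0, 1], [-0.02, -0.15, 0.4, 0, 1], [0, 0, 0.5, 0, 1], [0, 0, 0.4, 0, 1], [0, 0, 0.34, 0, 1], [0, 0, 0.16, 0, 1], [0, 0, 0, 0, 1], [0, 0, 0, 0, 1]]' | python3 nudge.py; python3 to.py 0.562 -0.343 0.007 0.217;  python3 - <<'E'
from cell import arm
import cv2
from h import *
r=arm.get_image("side")["image"];t=arm.get_image("top")["image"]
a=cv2.resize(r[270:390,190:350],None,fx=5,fy=5)
cv2.imwrite("pics/g1.png",a)
E
```

```text
clock: 2.2
position: [0.5628, -0.3428, 0.0126]
ee_rot: [3.123, 0.338, 0.001]
force: [0.2, 0.7, -0.6]
width: 0.999
gripper_force: 0.0
tool delta [-0.0008 -0.      0.0056] turn -0.001 F [ 0.2  0.7 -0.6] tilt [ 0.001  0.001 -1.   ] q [ 0.49  0.71 -0.04  1.67  0.04  0.76 -0.92]
```

View pics/g1.png

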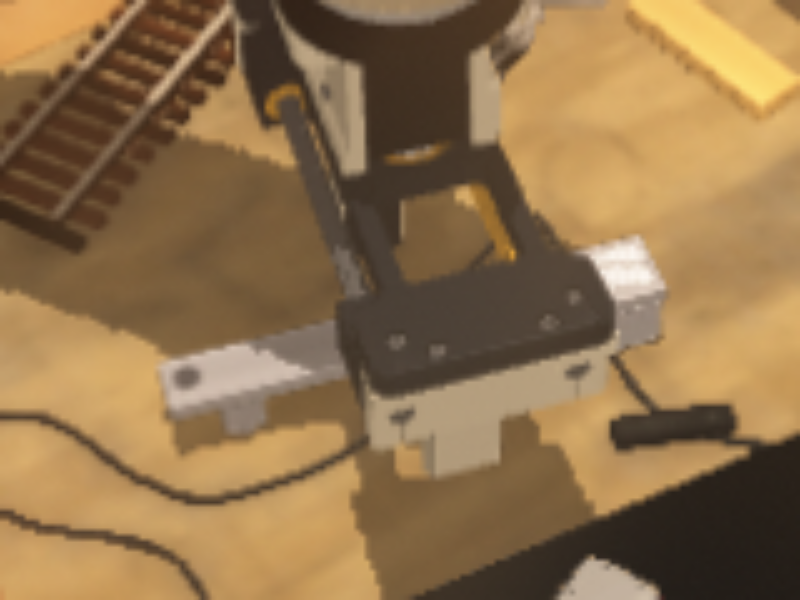

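The fingers (near (465,450)) straddle the middle of the bar, so I'll lower the gripper and grip.

```bash
echo '[[0, 0, 0.1, 0, 1], [0, 0, 0, 0, 0], [0, 0, 0, 0, 0], [0, 0, 0, 0, 0], [0, 0, 0, 0, 0], [0, 0, 0, 0, 0], [0, 0, 0, 0, 0], [0, 0, 0, 0, 0]]' | python3 nudge.py 50; echo '[[0, 0, 0, 0, 0], [0, 0, -0.1, 0, 0], [0, 0, -0.4, 0, 0], [0, 0, -0.6, 0, 0], [0, 0, -0.6, 0, 0], [0, 0, -0.6, 0, 0], [0, 0, -0.4, 0, 0], [0, 0, 0, 0, 0]]' | python3 nudge.py; python3 - <<'E'
from h import *
j,k,h=pickle.load(open("poses.pkl","rb"));print(W(j,[-.06,0,0]))
E
```

```text
clock: 3.1
position: [0.5628, -0.3419, 0.0067]
ee_rot: [3.123, 0.34, 0.0]
force: [0.5, -0.8, 0.8]
width: 0.445
gripper_force: 0.0
clock: 3.9
position: [0.5643, -0.3428, 0.145]
ee_rot: [3.12, 0.339, 0.007]
force: [0.7, -0.5, -3.0]
width: 0.207
gripper_force: 50.0
[[0.51807242 0.07681378 0.        ]]
```

```bash
python3 - <<'E'
from cell import arm
from h import *
s=arm.observe();print(s["position"],s["width"],s["force"])
r=arm.get_image("side")["image"];t=arm.get_image("top")["image"]
np.save("s1.npy",r);cv2.imwrite("pics/g2.png",cv2.resize(r[200:340,180:366],None,fx=4,fy=4))
E
```

```text
[ 0.56430427 -0.34278227  0.14503274] 0.2074078757293505 [ 0.74173982 -0.46936942 -3.02567294]
```

View pics/g2.png

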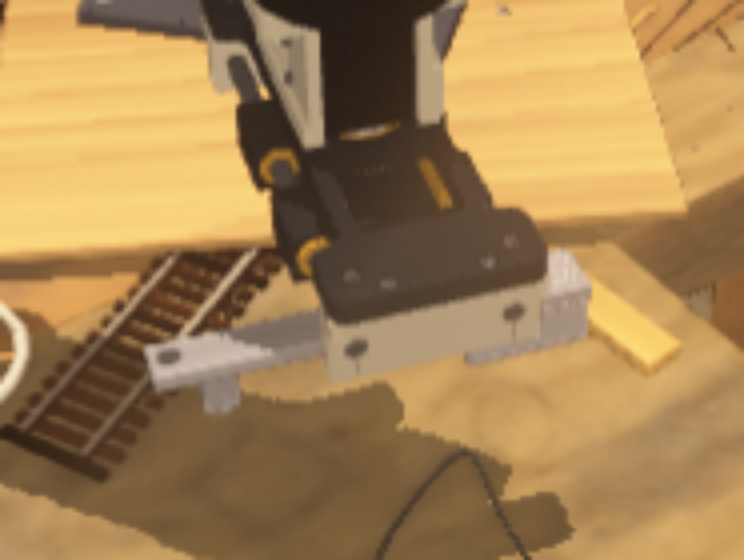

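```bash
cat > fitk.py <<'E'
from h import *
from scipy.optimize import least_squares
uv=(np.float64([[147,345],[157,392],[205,411],[238,408],[587,340],[588,290],[577,250]])+.5)/4-.5+(180,200)
def f(p):
    x,y,z,th,pi,w=p
    P=np.array([[-.085,.01,.028],[-.085,-.01,.020],[-.067,-.007,0],[-.053,-.007,0],[.085,-w,0],[.085,-w,.028],[.085,w,.028]])-[0,0,.024]
    Q=R.from_euler("zy",[th,-pi]).apply(P)+[x,y,z+.024]
    return np.r_[(proj("side",Q)-uv).ravel(),(w-.013)*200,(x-.564)*200*0,(pi)*10]
r=least_squares(f,[.564,-.343,.12,.217,0,.013]);print(np.round(r.x,4),np.round(r.fun,1))
E
python3 fitk.py
```

```text
[ 0.5658 -0.3422  0.1248  0.1614  0.0325  0.0109] [-0.6 -1.  -0.5  0.1  0.4  0.8  1.1 -0.3  0.4  0.2  0.4 -0.4 -1.2  0.6
 -0.4  0.   0.3]
```

The bar is held only by the fingertips because I lifted before the fingers had fully closed. I'll set the key back down and regrip deeper.

```bash
echo '[[0, 0, 0.6, 0, 0], [0, 0, 0.6, 0, 0], [0, 0, 0.6, 0, 0], [0, 0, 0.4, 0, 0], [0, 0, 0.16, 0, 0], [0, 0, 0.06, 0, 0], [0, 0, 0, 0, 0]]' | python3 nudge.py; echo '[[0, 0, 0.06, 0, 0], [0, 0, 0, 0, 0]]' | python3 nudge.py
```

```text
clock: 4.7
position: [0.5619, -0.3415, 0.02]
ee_rot: [-3.122, -0.34, 0.003]
force: [-0.2, -0.3, -2.7]
width: 0.21
gripper_force: 50.0
clock: 4.9
position: [0.563, -0.3422, 0.019]
ee_rot: [3.123, 0.339, 0.001]
force: [-4.5, 2.3, 8.1]
width: 0.209
gripper_force: 50.0
```

```bash
echo '[[0, 0, 0, 0, 0.4], [0, 0, 0, 0, 0.4], [0, 0, 0, 0, 0.4], [0, 0, 0.06, 0, 0.4], [0, 0, 0.14, 0, 0.4], [0, 0, 0, 0, 0.4], [0, 0, 0, 0, 0.4]]' | python3 nudge.py; echo '[[0, 0, 0.02, 0, 0], [0, 0, 0, 0, 0], [0, 0, 0, 0, 0], [0, 0, 0, 0, 0], [0, 0, 0, 0, 0], [0, 0, 0, 0, 0], [0, 0, 0, 0, 0], [0, 0, 0, 0, 0]]' | python3 nudge.py 55
```

```text
clock: 5.6
position: [0.5625, -0.3417, 0.0072]
ee_rot: [-3.123, -0.34, 0.001]
force: [0.5, 0.1, -0.3]
width: 0.398
gripper_force: 0.0
clock: 6.4
position: [0.563, -0.3423, 0.007]
ee_rot: [3.123, 0.339, 0.001]
force: [0.4, -2.9, 3.2]
width: 0.205
gripper_force: 55.0
```

Scaled: -0.04 m is -0.8, -0.03 m is -0.6.

```bash
echo '[[0, 0, -0.2, 0, 0], [0, 0, -0.6, 0, 0], [0, 0, -0.8, 0, 0], [0, 0, -0.8, 0, 0], [0, 0, -0.6, 0, 0], [0, 0, -0.2, 0, 0], [0, 0, 0, 0, 0]]' | python3 nudge.py; python3 to.py 0.5181 0.0768 0.165 -0.323
```

```text
clock: 7.1
position: [0.5632, -0.3417, 0.1678]
ee_rot: [3.122, 0.34, 0.002]
force: [-0.2, 0.6, -3.9]
width: 0.21
gripper_force: 55.0
tool delta [ 0.0461 -0.4184  0.0025] turn 0.54 F [-0.2  0.6 -3.9] tilt [ 0.001  0.001 -1.   ] q [ 0.49  0.54 -0.04  1.55  0.03  1.05 -0.91]
```

Translate first, then turn.

Scaled: -0.045 m is -0.9, -0.028 m is -0.56.

```bash
echo '[[0.04, -0.4, 0, 0, 0], [0.1, -0.9, 0, 0, 0], [0.1, -0.9, 0, 0, 0], [0.1, -0.9, 0, 0, 0], [0.1, -0.9, 0, 0, 0], [0.1, -0.9, 0, 0, 0], [0.1, -0.9, 0, 0, 0], [0.1, -0.9, 0, 0, 0], [0.1, -0.9, 0, 0, 0], [0.06, -0.56, 0, 0, 0]]' | python3 nudge.py; echo '[[0, -0.2, 0, 0.05, 0], [0, 0, 0, 0.12, 0], [0, 0, 0, 0.12, 0], [0, 0, 0, 0.12, 0], [0, 0, 0, 0.09, 0], [0, 0, 0, 0.04, 0], [0, 0, 0, 0, 0], [0, 0, 0, 0, 0], [0, 0, 0, 0, 0]]' | python3 nudge.py; python3 to.py 0.5181 0.0768 0.165 -0.323
```

```text
clock: 8.1
position: [0.5164, 0.0702, 0.1645]
ee_rot: [-3.121, -0.346, 0.007]
force: [0.8, 0.0, -2.4]
width: 0.207
gripper_force: 55.0
clock: 9.0
position: [0.5163, 0.0759, 0.1659]
ee_rot: [3.1, -0.504, -0.002]
force: [-0.7, 0.4, -2.5]
width: 0.21
gripper_force: 55.0
tool delta [ 0.0014 -0.0014  0.0009] turn 0.001 F [-0.7  0.4 -2.5] tilt [-0.001  0.001 -1.   ] q [-0.21  0.33 -0.05  1.9   0.02  0.91 -2.16]
```

```bash
python3 - <<'E'
from cell import arm
from h import *
r=arm.get_image("side")["image"];t=arm.get_image("top")["image"]
a=np.zeros((600,800,3),np.uint8)
A=cv2.resize(t[150:280,140:250],None,fx=3,fy=3,interpolation=2);B=cv2.resize(r[110:240,175:330],None,fx=3,fy=3,interpolation=2)
a[:390,:330]=A;a[:390,335:800]=B
cv2.imwrite("pics/g3.png",a[:390])
E
```

```text
(no output)
```

View pics/g3.png

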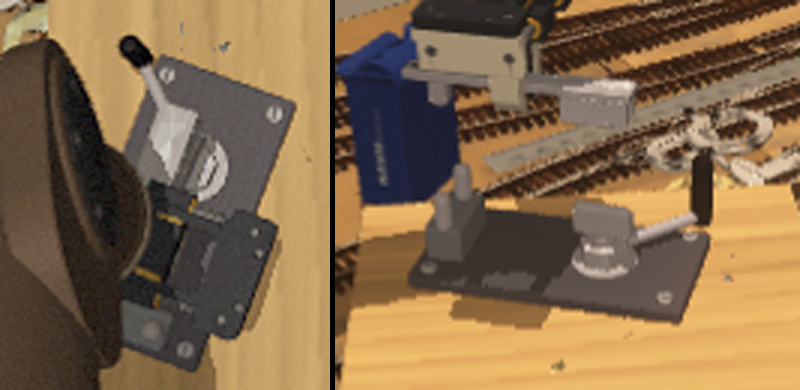

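```bash
python3 - <<'E'
from h import *
from scipy.optimize import least_squares
us=(np.float64([[403,66],[430,104],[446,105],[632,126],[634,95],[562,118]])-(335,0)+.5)/3-.5+(175,110)
w=.011
Ps=np.array([[-.085,.01,.028],[-.067,-.007,0],[-.053,-.007,0],[.085,-w,0],[.085,-w,.028],[.035,-w,0]])
ut=(np.float64([[163,106],[198,121]])+.5)/3-.5+(140,150)
Pt=np.array([[.085,w,.028],[.085,-w,.028]])
p0=[.5163,.0759,-.323];z=.159
print(np.round(proj("side",W(p0,Ps,z))-us,1).tolist(),np.round(proj("top",W(p0,Pt,z))-ut,1).tolist())
def f(p):
    a=proj("side",W(p[:3],Ps,p[3]))-us;b=proj("top",W(p[:3],Pt,p[3]))-ut
    return np.r_[a.ravel(),b.ravel(),(p[2]+.323)*50]
r=least_squares(f,p0+[z]);print(np.round(r.x,4),np.round(r.fun,1))
E
```

```text
[[2.3, -2.6], [-0.6, 0.3], [0.1, 0.6], [-1.8, 1.0], [-2.7, -0.3], [-0.9, 1.2]] [[-0.2, -1.0], [-1.2, -2.2]]
[ 0.5161  0.0726 -0.3014  0.1605] [ 1.7 -2.2 -0.9  0.7 -0.2  0.9 -1.5  0.7 -2.4 -0.6 -0.7  1.2  0.5 -1.2
 -0.5 -2.6  1.1]
```

```bash
echo '[[0.02, -0.02, 0.3, 0, 0], [0, 0, 0.4, 0, 0], [0, 0, 0.4, 0, 0], [0, 0, 0.2, 0, 0], [0, 0, 0.1, 0, 0], [0, 0, 0, 0, 0], [0, 0, 0, 0, 0]]' | python3 nudge.py;python3 to.py 0.5181 0.0768 0.071 -0.323
```

```text
clock: 9.8
position: [0.5186, 0.0767, 0.0974]
ee_rot: [-3.1, 0.505, -0.002]
force: [0.5, 0.1, -2.6]
width: 0.208
gripper_force: 55.0
tool delta [-0.0006  0.0001  0.0264] turn -0.0 F [ 0.5  0.1 -2.6] tilt [ 0.001 -0.001 -1.   ] q [-0.21  0.43 -0.05  1.96  0.03  0.75 -2.17]
```

Scaled: 0.005 m is 0.1.

```bash
echo '[[0, 0, 0.1, 0, 0], [0, 0, 0.1, 0, 0], [0, 0, 0, 0, 0]]' | python3 nudge.py;echo '[[0, 0, 0.08, 0, 0], [0, 0, 0.08, 0, 0], [0, 0, 0, 0, 0]]' | python3 nudge.py
```

```text
clock: 10.1
position: [0.5191, 0.0773, 0.0869]
ee_rot: [-3.1, 0.505, -0.003]
force: [2.8, 1.5, -0.3]
width: 0.203
gripper_force: 55.0
clock: 10.4
position: [0.5188, 0.0775, 0.0786]
ee_rot: [-3.1, 0.504, -0.002]
force: [2.3, 4.3, -0.8]
width: 0.207
gripper_force: 55.1
```

Scaled: 0.003 m is 0.06, 0.002 m is 0.04.

```bash
echo '[[0, 0, 0.06, 0, 0], [0, 0, 0.04, 0, 0], [0, 0, 0, 0, 0]]' | python3 nudge.py;echo '[[0, 0, 0.03, 0, 0], [0, 0, 0.03, 0, 0], [0, 0, 0, 0, 0]]' | python3 nudge.py
```

```text
clock: 10.7
position: [0.5186, 0.0775, 0.0736]
ee_rot: [-3.1, 0.504, -0.001]
force: [2.4, 5.2, 0.5]
width: 0.208
gripper_force: 55.1
clock: 11.0
position: [0.5186, 0.0775, 0.0707]
ee_rot: [-3.1, 0.504, -0.001]
force: [4.2, 5.1, -0.6]
width: 0.207
gripper_force: 55.1
```

Scaled: 0.001 m is 0.02.

```bash
echo '[[0, 0, 0.02, 0, 0], [0, 0, 0.02, 0, 0], [0, 0, 0, 0, 0], [0, 0, 0, 0, 0]]' | python3 nudge.py
```

```text
clock: 11.4
position: [0.5188, 0.0775, 0.0701]
ee_rot: [-3.1, 0.504, -0.003]
force: [-3.6, 4.1, 18.9]
width: 0.212
gripper_force: 55.1
```

```bash
echo '[[0, 0, -0.02, 0, 0.5], [0, 0, 0, 0, 0.5], [0, 0, 0, 0, 0.5], [0, 0, 0, 0, 0.5], [0, 0, 0, 0, 0.5], [0, 0, 0, 0, 0.5], [0, 0, -0.1, 0, 0.5], [0, 0, -0.3, 0, 0.5], [0, 0, -0.6, 0, 0.5], [0, 0, -0.8, 0, 0.5]]' | python3 nudge.py; echo '[[0, 0, -0.4, 0, 0.5], [-1, 0, -0.2, 0, 0.5], [-1, 0, 0, 0, 0.5], [-1, 0, 0, 0, 0.5], [-0.6, 0, 0, 0, 0.5], [0, 0, 0, 0, 0.5]]' | python3 nudge.py;python3 - <<'E'
from cell import arm
from h import *
r=arm.get_image("side")["image"];t=arm.get_image("top")["image"]
a=np.zeros((520,800,3),np.uint8)
A=cv2.resize(t[150:280,150:250],None,fx=4,fy=4,interpolation=2);B=cv2.resize(r[140:235,190:323],None,fx=3,fy=3,interpolation=2)
a[:520,:400]=A;a[:285,400:799]=B
cv2.imwrite("pics/g4.png",a)
E
```

```text
clock: 12.4
position: [0.5168, 0.0763, 0.1597]
ee_rot: [3.099, -0.505, -0.005]
force: [1.2, -0.0, -0.2]
width: 0.496
gripper_force: 0.0
clock: 13.0
position: [0.3448, 0.1343, 0.1898]
ee_rot: [3.101, -0.499, -0.001]
force: [0.2, -0.9, 0.9]
width: 0.497
gripper_force: 0.0
```

View pics/g4.png

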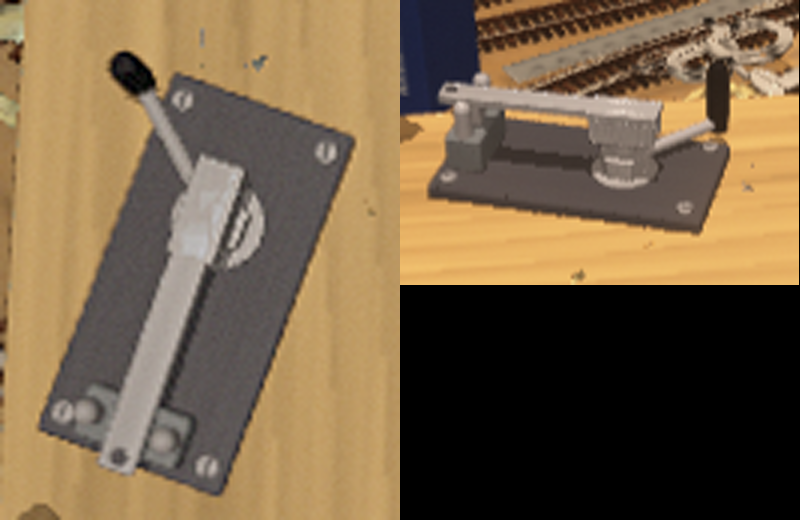

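```bash
python3 - <<'E'
from h import *
j,k,h=pickle.load(open("poses.pkl","rb"))
for n,u in (("top",(np.array([132,74])+.5)/4-.5+(150,150)),("side",(np.array([718-400,95])+.5)/3-.5+(190,140))):
    p=ray(n,u,.022+.05)[0];v=p[:2]-j[:2];print(n,p,np.hypot(*v),np.arctan2(v[1],v[0]))
for w in(.50,.55,.6,.65,.7):
    P=np.r_[j[:2]+.09*np.array([np.cos(w),np.sin(w)]),.072]
    print(w,P,((proj("top",P)-150+.5)*4-.5).round(),((proj("side",P)-(190,140)+.5)*3-.5).round())
E
```

```text
top [0.65061712 0.10504949 0.072     ] 0.08921573562565277 0.5586831064819735
side [0.65223159 0.09958712 0.072     ] 0.08786083834616953 0.4961842472828354
0.5 [0.65394872 0.10090721 0.072     ] [[140.  68.]] [[320.  94.]]
0.55 [0.65169349 0.10480076 0.072     ] [[133.  72.]] [[317.  92.]]
0.6 [0.64924649 0.10857673 0.072     ] [[125.  76.]] [[313.  89.]]
0.65 [0.64661383 0.11222569 0.072     ] [[119.  81.]] [[309.  87.]]
0.7 [0.64380208 0.1157385  0.072     ] [[112.  86.]] [[305.  85.]]
```

The key is seated: the fork is on the tang at about (210,170) and the tail is between the pins at about (125,430). Next is the handle.

```bash
python3 to.py 0.652 0.104 0.17 0.74; echo '[[0, 0, 0, -0.09, 0.5], [0, 0, 0, -0.12, 0.5], [0, 0, 0, -0.13, 0.5], [0, 0, 0, -0.13, 0.5], [0, 0, 0, -0.13, 0.5], [0, 0, 0, -0.13, 0.5], [0, 0, 0, -0.13, 0.5], [0, 0, 0, -0.13, 0.5], [0, 0, 0, -0.07, 0.5], [0, 0, 0, 0, 0.5]]' | python3 nudge.py;python3 to.py 0.652 0.104 0.17 0.74
```

```text
tool delta [ 0.2971 -0.0679  0.0206] turn -1.062 F [-0.1 -0.6 -0.5] tilt [ 0.001 -0.001 -1.   ] q [-0.37  0.07 -0.15  2.17  0.01  0.89 -2.42]
clock: 14.1
position: [0.3497, 0.1331, 0.1896]
ee_rot: [-2.931, -1.13, -0.001]
force: [0.0, -0.2, 0.3]
width: 0.497
gripper_force: 0.0
tool delta [0.2045 0.2245 0.0197] turn -0.004 F [ 0.  -0.2  0.3] tilt [ 0.  0. -1.] q [-0.31  0.08 -0.21  2.17  0.02  0.89 -1.37]
```

```bash
echo '[[0.4, 0.44, 0, 0, 0.5], [0.6, 0.66, 0, 0, 0.5], [0.6, 0.66, 0, 0, 0.5], [0.6, 0.66, 0, 0, 0.5], [0.6, 0.66, 0, 0, 0.5], [0.6, 0.66, 0.2, 0, 0.5], [0.5, 0.54, 0.2, 0, 0.5], [0.2, 0.21, 0, 0, 0.5], [0, 0, 0, 0, 0.5], [0, 0, 0, 0, 0.5]]' | python3 nudge.py;python3 to.py 0.652 0.104 0.065 0.74
```

```text
clock: 15.1
position: [0.6509, 0.1045, 0.169]
ee_rot: [-2.932, -1.128, 0.002]
force: [0.0, 1.0, -0.0]
width: 0.504
gripper_force: 0.0
tool delta [0.0006 0.0012 0.1039] turn -0.005 F [ 0.  1. -0.] tilt [-0.001 -0.    -1.   ] q [-0.18  0.54 -0.09  1.54  0.05  1.06 -1.12]
```

Scaled: 0.025 m is 0.5, 0.02 m is 0.4.

```bash
echo '[[0, 0.02, 0.4, 0, 0.5], [0, 0, 0.5, 0, 0.5], [0, 0, 0.5, 0, 0.5], [0, 0, 0.4, 0, 0.5], [0, 0, 0.26, 0, 0.5], [0, 0, 0, 0, 0.5]]' | python3 nudge.py;  echo '[[0, 0, 0, 0, 0.3], [0, 0, 0, 0, 0.3], [0, 0, 0, 0, 0.3], [0, 0, 0, 0, 0.3]]' | python3 nudge.py 10;python3 to.py 0.652 0.104 0.065 0.74; python3 - <<'E'
from cell import arm
from h import *
r=arm.get_image("side")["image"]
cv2.imwrite("pics/g5.png",cv2.resize(r[120:235,190:333],None,fx=4,fy=4,interpolation=2))
E
```

```text
clock: 15.7
position: [0.65, 0.1041, 0.0653]
ee_rot: [-2.93, -1.131, 0.004]
force: [-0.1, -0.0, 0.7]
width: 0.501
gripper_force: 0.0
clock: 16.1
position: [0.6521, 0.1043, 0.0673]
ee_rot: [2.931, 1.131, 0.002]
force: [-0.0, 0.0, 0.1]
width: 0.302
gripper_force: 0.0
tool delta [-0.0003  0.0001  0.0023] turn -0.003 F [-0.   0.   0.1] tilt [ 0.001  0.001 -1.   ] q [-0.18  0.65 -0.09  1.64  0.07  0.86 -1.13]
```

View pics/g5.png

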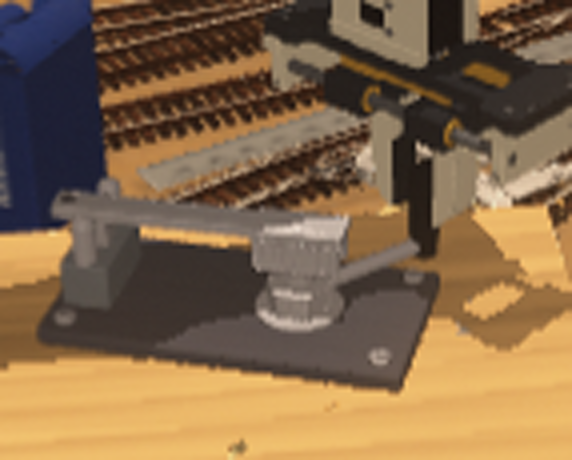

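```bash
echo '[[-0.016, 0.07, 0, 0.04, 0.3], [-0.034, 0.14, 0, 0.08, 0.3], [-0.034, 0.14, 0, 0.08, 0.3], [-0.034, 0.14, 0, 0.08, 0.3], [-0.034, 0.14, 0, 0.08, 0.3], [0, 0, 0, 0, 0.3]]' | python3 nudge.py; cat > th.py <<'E'
from h import *
from cell import arm
j,k,h=pickle.load(open("poses.pkl","rb"));s=arm.observe();v=s["position"][:2]-j[:2];th=np.arctan2(v[1],v[0])
M=R.from_rotvec(s["ee_rot"]).as_matrix()
print("th",round(th,3),"r",np.hypot(*v).round(4),"Ftool",np.round(M.T@s["force"],1),"head",np.arctan2(M[1,0],M[0,0]).round(3),"z",s["position"][2].round(4),"q7",s["joints"][6].round(2))
E
python3 th.py
```

```text
clock: 16.75
position: [0.6629, 0.0737, 0.0666]
ee_rot: [-3.087, -0.583, 0.001]
force: [-1.5, 1.4, 1.1]
width: 0.297
gripper_force: 0.8
th 0.179 r 0.0894 Ftool [-0.9 -1.8 -1.1] head 0.373 z 0.0666 q7 -1.38
```

Scaled: 0.007 m is 0.14, -0.0017 m is -0.034.

```bash
echo '[[-0.034, 0.14, 0, 0.08, 0.3], [-0.034, 0.14, 0, 0.08, 0.3], [-0.034, 0.14, 0, 0.08, 0.3], [-0.034, 0.14, 0, 0.08, 0.3], [-0.034, 0.14, 0, 0.08, 0.3], [-0.034, 0.14, 0, 0.08, 0.3], [0, 0, 0, 0, 0.3]]' | python3 nudge.py; python3 th.py
```

```text
clock: 17.45
position: [0.6597, 0.0315, 0.0665]
ee_rot: [-3.137, 0.163, 0.002]
force: [-0.5, 1.7, 0.3]
width: 0.302
gripper_force: 0.9
th -0.301 r 0.0887 Ftool [-0.7 -1.6 -0.3] head -0.104 z 0.0665 q7 -1.71
```

```bash
echo '[[-0.034, 0.14, 0, 0.08, 0.3], [-0.034, 0.14, 0, 0.08, 0.3], [-0.034, 0.14, 0, 0.08, 0.3], [0, 0, 0, 0, 0.3]]' | python3 nudge.py; python3 th.py
```

```text
clock: 17.85
position: [0.6511, 0.0121, 0.0664]
ee_rot: [-3.096, 0.534, 0.001]
force: [-0.9, 2.3, -0.8]
width: 0.299
gripper_force: 0.9
th -0.54 r 0.0888 Ftool [-1.6 -1.9  0.8] head -0.342 z 0.0664 q7 -1.88
```

```bash
echo '[[-0.02, 0.086, 0, 0.05, 0.3], [-0.02, 0.086, 0, 0.05, 0.3], [0, 0, 0, 0, 0.3]]' | python3 nudge.py; python3 th.py; echo '[[-0.012, 0.052, 0, 0.03, 0.3], [-0.012, 0.052, 0, 0.03, 0.3], [0, 0, 0, 0, 0.3]]' | python3 nudge.py; python3 th.py
```

```text
clock: 18.15
position: [0.6465, 0.0052, 0.0664]
ee_rot: [-3.066, 0.685, 0.001]
force: [-0.0, 3.3, -0.1]
width: 0.302
gripper_force: 1.2
th -0.633 r 0.0888 Ftool [-1.4 -3.   0.1] head -0.44 z 0.0664 q7 -1.95
clock: 18.45
position: [0.6432, 0.0009, 0.0664]
ee_rot: [-3.043, 0.778, 0.0]
force: [-0.8, 3.7, -0.5]
width: 0.302
gripper_force: 1.6
th -0.694 r 0.0888 Ftool [-2.5 -2.9  0.5] head -0.5 z 0.0664 q7 -1.99
```

```bash
for i in 1 2; do echo '[[-0.012, 0.052, 0, 0.03, 0.3], [-0.012, 0.052, 0, 0.03, 0.3], [0, 0, 0, 0, 0.3]]' | python3 nudge.py | grep force; python3 th.py; done
```

```text
force: [-0.4, 3.7, -0.8]
gripper_force: 1.4
th -0.757 r 0.089 Ftool [-2.3 -2.9  0.8] head -0.561 z 0.0665 q7 -2.03
force: [0.1, 3.8, -1.1]
gripper_force: 1.4
th -0.818 r 0.0891 Ftool [-2.1 -3.1  1.1] head -0.622 z 0.0666 q7 -2.07
```

```bash
echo '[[-0.012, 0.052, 0, 0.03, 0.3], [-0.012, 0.052, 0, 0.03, 0.3], [0, 0, 0, 0, 0.3]]' | python3 nudge.py | grep force; python3 th.py; 
```

```text
force: [0.6, 3.9, -0.4]
gripper_force: 1.3
th -0.879 r 0.0891 Ftool [-2.  -3.4  0.4] head -0.683 z 0.0666 q7 -2.12
```

Scaled: 0.0026 m is 0.052, 0.0017 m is 0.034.

```bash
echo '[[-0.012, 0.052, 0, 0.03, 0.3], [-0.008, 0.034, 0, 0.02, 0.3], [0, 0, 0, 0, 0.3]]' | python3 nudge.py | grep force; python3 th.py; 
```

```text
force: [-0.4, 3.6, -2.4]
gripper_force: 1.6
th -0.93 r 0.0891 Ftool [-2.7 -2.5  2.4] head -0.733 z 0.0666 q7 -2.15
```

Scaled: 0.0017 m is 0.034, -0.0004 m is -0.008.

```bash
echo '[[-0.008, 0.034, 0, 0.02, 0.3], [-0.008, 0.034, 0, 0.02, 0.3], [0, 0, 0, 0, 0.3]]' | python3 nudge.py | grep force; python3 th.py; python3 - <<'E'
from cell import arm
from h import *
r=arm.get_image("side")["image"];np.save("s2.npy",r)
g=cv2.resize(cv2.imread("pics/g4.png")[:285,400:799],(133,95),interpolation=cv2.INTER_AREA)
for nm,(x,y,w,h) in dict(tail=(8,22,30,35),bar=(20,25,40,14),fork=(58,28,32,22),nut=(60,45,30,18)).items():
    m=cv2.matchTemplate(r[136:240,186:330],g[y:y+h,x:x+w],cv2.TM_CCOEFF_NORMED);_,v,_,l=cv2.minMaxLoc(m);print(nm,round(v,3),l[0]-x-4,l[1]-y-4)
E
```

```text
force: [4.9, 6.2, -4.4]
gripper_force: 4.3
th -0.949 r 0.0887 Ftool [-0.9 -7.9  4.5] head -0.773 z 0.0667 q7 -2.18
tail 0.836 0 -1
bar 0.523 2 50
fork 0.511 9 15
nut 0.509 36 -44
```

```bash
echo '[[-0.006, 0.03, 0, 0, 0.3], [-0.006, 0.03, 0, 0, 0.3], [0, 0, 0, 0, 0.3]]' | python3 nudge.py | grep force; python3 th.py
```

```text
force: [11.2, 10.2, -8.1]
gripper_force: 7.2
th -0.96 r 0.0888 Ftool [  0.9 -15.    8.2] head -0.771 z 0.0669 q7 -2.18
```

Scaled: -0.003 m is -0.06, -0.001 m is -0.02.

```bash
echo '[[0.008, -0.06, 0, 0, 0.3], [0.008, -0.06, 0, 0, 0.3], [0, -0.02, 0, 0, 0.3], [0, 0, 0, 0, 0.3]]' | python3 nudge.py | grep force; python3 th.py;  echo '[[0, 0, 0, 0, 0.5], [0, 0, 0, 0, 0.5], [0, 0, 0, 0, 0.5], [0, 0, -0.2, 0, 0.5], [0, 0, -0.6, 0, 0.5], [0, 0, -0.8, 0, 0.5], [0, 0, -0.8, 0, 0.5], [0, 0, -0.4, 0, 0.5], [0, 0, 0, 0, 0.5]]' | python3 nudge.py ; python3 to.py 0.40 -0.25 0.2 -0.5
```

```text
force: [0.6, 2.0, -0.6]
gripper_force: 0.9
th -0.929 r 0.0893 Ftool [-0.9 -1.8  0.6] head -0.774 z 0.0667 q7 -2.19
clock: 21.6
position: [0.6302, -0.0132, 0.211]
ee_rot: [-2.907, 1.184, -0.01]
force: [0.8, 0.2, -0.3]
width: 0.504
gripper_force: 0.0
tool delta [0.0007 0.3303 0.0094] turn -0.274 F [ 0.8  0.2 -0.3] tilt [ 0.005 -0.005 -1.   ] q [-0.32  0.46  0.37  1.61 -0.18  1.1  -2.24]
```

The rows are not in the units I measure in: shifts go in shares of 50 mm. I convert before sending: 0.045 m is 0.9, 0.04 m is 0.8.

```bash
echo '[[0, 0.4, 0, 0, 0.5], [0, 0.8, 0, 0, 0.5], [0, 0.9, 0, 0, 0.5], [0, 0.9, 0, 0, 0.5], [0, 0.9, 0, 0, 0.5], [0, 0.9, 0, 0, 0.5], [0, 0.9, 0, 0, 0.5], [0, 0.6, 0, 0, 0.5], [0, 0.2, 0, 0, 0.5], [0, 0, 0, 0, 0.5]]' | python3 nudge.py |grep -E "clock|pos"; cat > fin.py <<'E'
from cell import arm
from h import *
j,k,h=pickle.load(open("poses.pkl","rb"))
G=cv2.imread("pics/g4.png")
for n,g,o,T in (("side",cv2.resize(G[:285,400:799],(133,95),interpolation=cv2.INTER_AREA),(190,140),dict(tail=(8,22,30,35),bar=(20,25,40,14),fork=(58,28,32,22))),
                ("top",cv2.resize(G[:520,:400],(100,130),interpolation=cv2.INTER_AREA),(150,150),dict(tail=(20,92,30,28),bar=(30,70,25,25),fork=(38,36,30,32)))):
    r=arm.get_image(n)["image"];np.save(n+"_f.npy",r);q=r[o[1]-8:o[1]+g.shape[0]+8,o[0]-8:o[0]+g.shape[1]+8]
    for nm,(x,y,w,hh) in T.items():
        m=cv2.matchTemplate(q,g[y:y+hh,x:x+w],cv2.TM_CCOEFF_NORMED);_,v,_,l=cv2.minMaxLoc(m);print(n,nm,round(v,3),l[0]-x-8,l[1]-y-8)
    best=[]
    for w in np.arange(-1.4,.7,.02):
        c,s=np.cos(w),np.sin(w)
        u=proj(n,[[j[0]+.09*c,j[1]+.09*s,z] for z in(.055,.065,.075,.085,.095)]).round().astype(int)
        best.append((np.mean(r[u[:,1],u[:,0]]),round(w,2)))
    print(sorted(best)[:5])
E
python3 fin.py
```

```text
clock: 22.6
position: [0.4001, -0.2461, 0.2064]
side tail 0.824 0 0
side bar 0.827 1 -1
side fork 0.912 0 0
[(np.float64(44.46666666666667), np.float64(-0.98)), (np.float64(44.6), np.float64(-1.0)), (np.float64(45.6), np.float64(-0.94)), (np.float64(45.666666666666664), np.float64(-0.96)), (np.float64(46.666666666666664), np.float64(-0.92))]
top tail 0.781 -4 -1
top bar 0.948 -3 1
top fork 0.824 0 0
[(np.float64(11.6), np.float64(-0.96)), (np.float64(14.333333333333334), np.float64(-0.94)), (np.float64(19.466666666666665), np.float64(-0.98)), (np.float64(20.733333333333334), np.float64(-0.92)), (np.float64(26.533333333333335), np.float64(-0.8))]
```

```bash
python3 -c "
from cell import arm
print(arm.sign_off())"
```

```text
the job is handed in; nothing more can be done
None
```

I set the key on the jack, swung the locknut lever clockwise to its stop (15 N at the handle with almost no further movement), and handed the job in at about 23 s. The final pictures, compared only by image matching, fit a still-seated key whose tail had shifted about 7 mm sideways within the pin play. I had no direct reading of either joint.

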